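Slide a plywood strip out of its rack and lay it across a bowl as a brush rest

TASK

Slide the thin plywood strip along its channel until its front end sticks out well beyond the rack's open end (while it still lies level on the rack), then grip the overhanging end by its two long sides and lift it off. Set it down, without dropping it, flat and centred across the rim of the nearest bowl (the one beside the rack) as a brush rest, and let go. Do not let the strip fall to the table, leave the bowl standing where it is, and do not disturb the mug, jar, pencil and tape roll.

Things in the scene. Friction and masses are not known exactly. Their poses are not given: they have to be found in the camera images.
- strip: flat plain plywood strip, 160 (its x) x 56 (its y) x 6 mm (z), about 60 g; origin at the centre of its underside. Starts flat in the rack's channel, its x along the rack's x, its -x end 0 to 15 mm behind the open end; there its sides cannot be gripped (rails 1 mm higher than its top, 2 mm gaps). It tips off if half of it or more sticks out
- strip_front (a point): middle of the strip's -x end face, at half thickness (80 mm along -x from the strip's centre, 3 mm above its underside)
- rack: low wooden rack fixed to the table, 215 (x) x 88 (y) x 51 mm; origin at the centre of its footprint on the table. In its top a straight channel along x, 60 mm wide, floor 44 mm above the table, rails and rear stop 7 mm higher. -x end open, nothing in front of it; stop at +x: the floor runs from x = -107.5 to +97.5 mm, 30 to 45 mm of it bare behind the strip (room for closed fingertips)
- rack_front (a point): middle of the open end's edge, on the channel floor (44 mm above the table, x = -107.5 mm in the rack)
- bowl: round open pale bowl standing upright on the table, beside the rack, the bowl nearest the robot (others stand farther down the table); 110 mm across the rim, rim 46 mm above the table, walls sloping in to a narrower foot, loose, about 0.2 kg; origin at the centre of its foot on the table
- mug: pale mug with handle, 86 x 120 x 98 mm, loose bystander; origin at the centre of its underside
- jar: clear lidded jar, 65 mm across, 92 mm tall, loose bystander; origin at the centre of its underside
- tape: roll of masking tape lying flat, 104 x 110 x 25 mm, loose bystander; origin at the centre of its underside
- pencil: pencil lying on the table, 166 mm long, 7 mm thick, loose bystander; origin at its middle, underside
Things that resemble listed ones, but are neither listed nor needed, are in the scene too. What is shaped like the strip but purple or turquoise is not meant.

How it is judged:
On the way, in this order (a step that is already met when the one before it is completed fails the run):
1. the strip's front end sticks out at least 30 mm beyond the rack's open end, the strip still lying level on the rack (x of strip_front in the frame of rack_front below -0.03 m and angle between strip's own z axis and vertical below 0.06 rad and z of strip in the frame of rack_front between -0.004 and 0.004 m and x of strip in the frame of rack_front above 0 m and angle between the x axis of strip and the x axis of rack, either way round below 0.1 rad), for 0.2 s.
2. the strip is brought down to within 15 mm of the bowl's rim while still held by the fingers (z of strip in the frame of bowl between 0.036 and 0.061 m and horizontal distance between strip and bowl below 0.035 m and contact force between the fingers and strip above 0.3 N), for 0.05 s.
At the end, for the whole second after the job is handed in: The strip lies at rest, released, on the bowl's rim: level within 0.1 rad, its centre within 35 mm of the bowl's centre (any direction); the bowl stands upright within 40 mm of where it stood (z of strip in the frame of bowl between 0.036 and 0.054 m and horizontal distance between strip and bowl below 0.035 m and angle between each of strip, bowl's own z axis and vertical below 0.1 rad and contact force between strip and bowl above 0.1 N and contact force between the fingers and strip below 0.05 N and linear speed of each of strip, bowl below 0.02 m/s and distance of bowl from where it was at the start of the episode below 0.04 m); the robot touches nothing.
It fails at once if the strip falls to the table (its centre comes below 30 mm) (height (world z) of strip below 0.03 m).
It fails at once if the mug is moved more than 30 mm or tipped (distance of mug from where it was at the start of the episode above 0.03 m or angle between mug's own z axis and vertical above 0.3 rad).
It fails at once if the jar is moved more than 30 mm or tipped (distance of jar from where it was at the start of the episode above 0.03 m or angle between jar's own z axis and vertical above 0.3 rad).
It fails at once if the tape is moved more than 30 mm or tipped (distance of tape from where it was at the start of the episode above 0.03 m or angle between tape's own z axis and vertical above 0.3 rad).
It fails at once if the pencil is moved more than 30 mm (distance of pencil from where it was at the start of the episode above 0.03 m).
It also fails if it takes over 58 s, if anything falls off the work surface, if the arm or the gripper's body presses on something with over 40 N, if the wrist force passes 120 N, or if a joint passes its speed limit or range.

ROBOT

A 6-joint arm with a two-finger parallel gripper is mounted at the origin on a cart in front of the work surface, level with it; the furniture and walls round the work are solid. World frame = base frame: x ahead of the robot, y to its left, z up, the work surface at z = 0. Lengths are in m, angles in rad, forces in N, time in s.
With the tool pointing down it reaches from about 0.425 to 0.95 m from the base axis. Payload 14.7 kg.
Tool frame: the origin (TCP) lies on the front face of the gripper's body, between the roots of the fingers; the fingertips stand robot.finger_overhang ahead of it and the grasp point (between the pads) lies 54 mm ahead of it (robot.finger_overhang is the distance from the TCP to the fingertips, in m); z points along the fingers, y is the direction in which the jaws open and shut (so a half turn about z gives the same grasp; the last joint's range is limited). The gripper opens to 85 mm and grips with 20 to 120 N. Pads are 22 mm wide; open, the fingers measure 114 mm over their backs; the gripper's body (76 mm by 85 mm) begins 54 mm behind the grasp point. The pads swing forward as they close: fully open they stand 13 mm farther back than shut.
Start: joints at [-1.246, 0.48, 1.596, -0, 1.065, -0.047], TCP at [0.236, -0.606, 0.304] pointing down, gripper open.
Joint ranges: [-2.75, 2.75], [-0.82, 2.05], [0.23, 2.67], [-1.56, 4.7], [0.09, 2.69], [-2.92, 2.92]. Speed limits (rad/s): [1.89, 1.89, 2.39, 3.01, 3.01, 3.01].

INTERFACE

Orientations are given as a rotation vector (axis times angle).
In Python, from bench import robot gives the robot as it stands. The module is installed in compiled form; this text tells all that it offers.
- The arm moves only by the tool servo_tool, never from a script. Its argument "moves" is a list that holds one entry, the list of rows, each a list of 7 numbers: the turn, a rotation vector about the world's x, y, z in units of 60 degrees (1.0 is 60 degrees), then the shift along the world's x, y, z in units of 0.2 m (1.0 is 0.2 m), then the opening, from 0 (shut) to 1 (fully open). In form: [[[rx, ry, rz, dx, dy, dz, jaw], ...]]. A call has 1 to 10 rows; each row is the pose to reach, as a shift and turn from the pose commanded when the call began; what a row does not reach only later rows make up. A row lasts 1/12 s, in which the tool goes at most 41.7 mm and 7.16 degrees, less where a joint would pass 70% of its speed; a pose out of reach is approached as far as the arm can. A call with a number of a shift or a turn outside -1 to 1 is refused whole. A call with a gripper value outside its range is refused whole. The fingers move at their own pace and stop on an object; "squeeze" is the grip in N (left out, the last holds). Time passes only in rows, so rows that repeat a pose let the fingers close. It gives the time, the measured TCP pose, the force and the opening at its end, in the units of the state.
- robot.state(): the state, without advancing time (a new reading comes with each control period).
- robot.get_image(name): name is "side" or "top"; returns a dict with "image" (400x640x3 uint8, red, green, blue), "mtx" (3x3 intrinsics, pixels), "position" and "orientation" of the camera in the world. Camera axes: x right, y up, looking along -z (the intrinsics and any distortion apply to the point x, -y, -z); pixel columns grow to the right and rows downward; lengths in m; the calibration is good to about 2 mm. A picture is of the moment at which its call begins. There is no depth.
- robot.sign_off(): hands the job in, once; it reports no verdict.
The state is a dict: "clock": time; "joints": joint angles; "joint_velocities": joint speeds; "joint_torque": joint torques, N m; "ee_pos": TCP position; "orientation": TCP orientation; "contact_force": force on the tool from outside, world axes, zero at the start; "wrist_torque": the same for the moment, N m; "opening": finger opening in m.
Only numpy, scipy, OpenCV 4.12 (cv2) and the standard library are available. Lean on these libraries where they do the work, as an engineer would, in place of code of your own. Each camera call takes 0.05 s, during which the arm holds its last target. There are 200 camera calls.

## Working session

There is one attempt and no reset: what is moved stays moved. The work goes in short steps, Python scripts to look and compute and a tool call to move; the robot and the scene stay as the last step left them, time stands still between calls to the robot, and variables do not carry over. Pictures are saved under pics/ and viewed, about 8 in all and at most 12, crops included, and the job is handed in when it is done.

Besides the shell and the picture viewer there is one more tool, called after "Call:" as a command line: name --argument value ..., lists and objects as JSON in quotes. servo_tool: Moves the arm, as the interface text tells. Its arguments: {"type":"object","properties":{"moves":{"type":"array"},"squeeze":{"type":"number"}},"required":["moves"]}

```bash
mkdir -p pics; cat > h.py <<'E'
import numpy as np, cv2
from bench import robot
from scipy.spatial.transform import Rotation as R
def rot(o):
    o=np.array(o,float)
    return o if o.shape==(3,3) else (R.from_rotvec(o) if o.size==3 else R.from_quat(o)).as_matrix()
def ray(d,u,v):
    p=np.linalg.inv(d["mtx"])@[u,v,1]; return np.array(d["position"]),rot(d["orientation"])@(p*[1,-1,-1])
def onplane(d,u,v,z):
    c,r=ray(d,u,v); return c+r*(z-c[2])/r[2]
def proj(d,P):
    q=rot(d["orientation"]).T@(np.array(P)-d["position"])*[1,-1,-1]; q=np.array(d["mtx"])@q; return q[:2]/q[2]
def snap(name,f):
    d=robot.get_image(name); cv2.imwrite("pics/"+f,cv2.cvtColor(d["image"],cv2.COLOR_RGB2BGR)); return d
E
python3 - <<'E'
from h import *
for n in("side","top"):
    d=snap(n,n+"0.png"); print(n,d["mtx"],d["position"],d["orientation"],d.keys())
print(robot.state(),robot.finger_overhang)
E
```

```text
side [[423.24424109   0.         316.31055887]
 [  0.         423.24424109 203.39266553]
 [  0.           0.           1.        ]] [0.42612133 0.81604275 0.71149247] [ 0.11168667 -1.28297046 -2.66391323] dict_keys(['image', 'mtx', 'position', 'orientation'])
top [[441.5758822    0.         321.01877658]
 [  0.         441.5758822  198.64090839]
 [  0.           0.           1.        ]] [0.45644579 0.00758565 1.26059075] [ 0.06463248 -0.08293261 -1.5847468 ] dict_keys(['image', 'mtx', 'position', 'orientation'])
{'clock': 0.1, 'joints': array([-1.24558926e+00,  4.80753663e-01,  1.59680988e+00, -5.70638817e-06,
        1.06508065e+00, -4.66092365e-02]), 'joint_velocities': array([-0.00141504, -0.00074879, -0.0016141 ,  0.00057081,  0.00151321,
        0.0005546 ]), 'joint_torque': array([ 3.77494807e-04, -9.52258015e+01, -4.31037676e+01,  9.82298957e-06,
        5.52232828e-03, -5.22600953e-05]), 'ee_pos': array([ 0.23607197, -0.60531025,  0.30334692]), 'orientation': array([-3.08643568e+00, -5.80501109e-01,  2.37029871e-04]), 'contact_force': array([ 0.20395253, -0.53496819,  0.96648561]), 'wrist_torque': array([-0.04213522,  0.03335964,  0.08199883]), 'opening': 0.08541413395429087} 0.0726
```

View pics/top0.png

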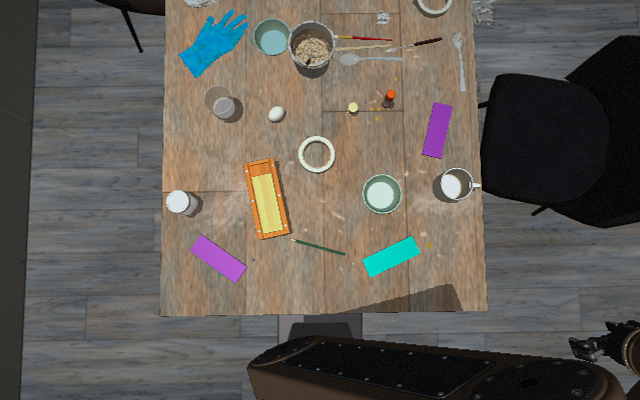

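View pics/side0.png

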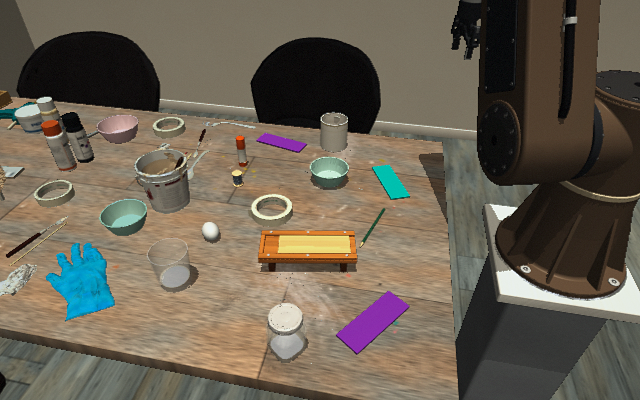

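The top view shows the rack at about (267,199), with its open end nearest the robot near (273,237) and the yellow strip inside. The bowl is at (382,194), the pencil at (318,247), the tape at (316,154), the jar at (181,202) and the mug at (455,184). The side view agrees. Next I'll measure these.

```bash
cat > m.py <<'E'
from h import *
def big(m):
    cs,_=cv2.findContours(m,cv2.RETR_EXTERNAL,cv2.CHAIN_APPROX_NONE); return max(cs,key=cv2.contourArea)[:,0,:].astype(float)
def poly(d,c,z): return np.array([onplane(d,u,v,z)[:2] for u,v in c])
def strip(d,z,win):
    hsv=cv2.cvtColor(d["image"],cv2.COLOR_RGB2HSV); u0,u1,v0,v1=win
    w=np.zeros(hsv.shape[:2],np.uint8); w[v0:v1,u0:u1]=255
    m=cv2.inRange(hsv,(20,70,120),(32,255,255))&w
    c=big(m); return c,cv2.minAreaRect((poly(d,c,z)*1000).astype(np.float32))
E
python3 - <<'E'
from m import *
d=robot.get_image("top"); win=(235,300,145,250)
hsv=cv2.cvtColor(d["image"],cv2.COLOR_RGB2HSV)
for p in [(267,200),(260,165),(250,200),(382,194),(382,178)]: print(p,hsv[p[1],p[0]])
c,r=strip(d,.050,win);print("strip",r)
w=np.zeros(hsv.shape[:2],np.uint8); w[145:250,235:300]=255
c=big(cv2.inRange(hsv,(8,130,90),(32,255,255))&w); r=cv2.minAreaRect((poly(d,c,.051)*1000).astype(np.float32)); print("rack",r,cv2.boxPoints(r).round(0).tolist())
w[:]=0;w[165:222,355:410]=255
c=big(cv2.inRange(hsv,(50,25,40),(95,255,255))&w); e=cv2.minEnclosingCircle((poly(d,c,.046)*1000).astype(np.float32)); print("bowl",e, cv2.boundingRect(c.astype(np.int32)))
for n,p,z in [("penc L",(291,239),.004),("penc R",(345,254),.004),("tape",(316,154),.012),("jar",(181,202),.09),("mug",(455,184),.09)]: print(n,onplane(d,*p,z).round(3))
# side check
s=robot.get_image("side"); hs=cv2.cvtColor(s["image"],cv2.COLOR_RGB2HSV)
w=np.zeros(hs.shape[:2],np.uint8); w[225:262,255:360]=255
c=big(cv2.inRange(hs,(20,70,120),(32,255,255))&w); r=cv2.minAreaRect((poly(s,c,.050)*1000).astype(np.float32)); print("side strip",r,cv2.boxPoints(r).round(0).tolist())
c=big(cv2.inRange(hs,(5,130,70),(32,255,255))&w); r=cv2.minAreaRect((poly(s,c,.051)*1000).astype(np.float32)); print("side rack",r,cv2.boxPoints(r).round(0).tolist())
w[:]=0;w[150:195,300:355]=255
c=big(cv2.inRange(hs,(50,25,40),(95,255,255))&w); x=c[c[:,1]<c[:,1].min()+14]
a=[onplane(s,*c[c[:,0].argmin()],.046),onplane(s,*c[c[:,0].argmax()],.046)];print("bowl side",a,np.mean(a,0))
a=cv2.resize(d["image"][140:260,230:420],None,fx=4,fy=4,interpolation=cv2.INTER_CUBIC); cv2.imwrite("pics/crop1.png",a[:,:,::-1])
E
```

```text
(267, 200) [ 25 115 221]
(260, 165) [ 14 188 206]
(250, 200) [ 14 172 172]
(382, 194) [ 76  24 227]
(382, 178) [ 72  46 127]
strip ((560.5515747070312, 142.01864624023438), (159.244140625, 57.23740005493164), 11.530179023742676)
rack ((574.3959350585938, 144.28897094726562), (215.3801727294922, 88.79322814941406), 11.346550941467285) [[460.0, 167.0], [478.0, 80.0], [689.0, 122.0], [671.0, 209.0]]
bowl ((582.2557983398438, -176.07980346679688), 55.1441764831543) (362, 174, 40, 40)
penc L [0.461 0.079 0.004]
penc R [ 0.416 -0.073  0.004]
tape [0.702 0.004 0.012]
jar [0.563 0.365 0.09 ]
mug [ 0.601 -0.367  0.09 ]
side strip ((558.0869140625, 144.36187744140625), (159.10032653808594, 54.552146911621094), 11.955240249633789) [[475.0, 155.0], [486.0, 101.0], [642.0, 134.0], [630.0, 188.0]]
side rack ((570.906494140625, 153.25650024414062), (214.58326721191406, 98.2710189819336), 11.928638458251953) [[456.0, 179.0], [476.0, 83.0], [686.0, 127.0], [666.0, 224.0]]
bowl side [array([ 0.63373252, -0.16951564,  0.046     ]), array([ 0.52597298, -0.17737326,  0.046     ])] [ 0.57985275 -0.17344445  0.046     ]
```

View pics/crop1.png

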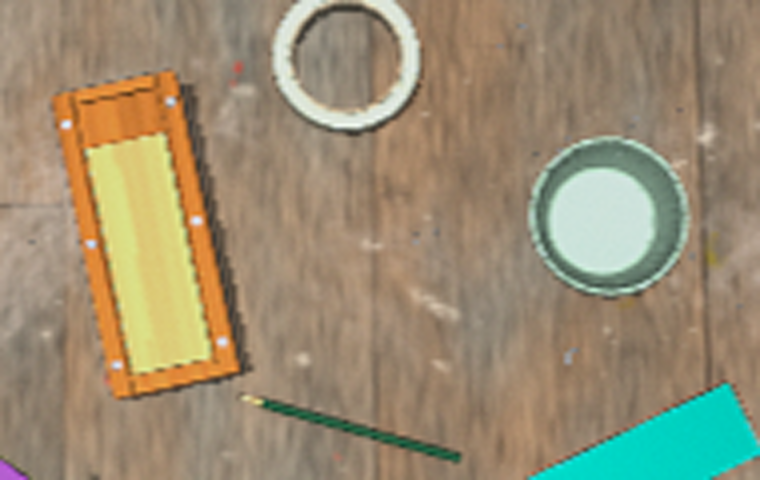

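The crop confirms it: the strip is about 13 mm behind the open end, with about 32 mm of bare floor behind it. The rack's yaw is about 11.5°. Now I'll close the fingers and move above the bare floor behind the strip, near (0.653, 0.161).

Call:
servo_tool --moves '[[[0,0,-0.163,0.52,0.96,0,0],[0,0,-0.163,0.52,0.96,0,0],[0,0,-0.163,0.52,0.96,0,0],[0,0,-0.163,0.52,0.96,0,0],[0,0,-0.163,0.52,0.96,0,0],[0,0,-0.163,0.52,0.96,0,0]]]'

```text
clock: 0.7
ee_pos: [0.3416, -0.4088, 0.3038]
orientation: [-3.123, -0.318, 0.0]
contact_force: [-0.6, -0.6, -0.3]
opening: 0.0124
```

Call:
servo_tool --moves '[[[0,0,0,0.52,0.96,0,0],[0,0,0,0.52,0.96,0,0],[0,0,0,0.52,0.96,0,0],[0,0,0,0.52,0.96,0,0],[0,0,0,0.52,0.96,0,0],[0,0,0,0.52,0.96,0,0]]]'

```text
clock: 1.2
ee_pos: [0.4458, -0.2174, 0.304]
orientation: [-3.124, -0.319, -0.001]
contact_force: [-0.7, 0.2, -0.4]
opening: 0.0002
```

Call:
servo_tool --moves '[[[0,0,0,0.52,0.96,0,0],[0,0,0,0.52,0.96,0,0],[0,0,0,0.52,0.96,0,0],[0,0,0,0.52,0.96,0,0],[0,0,0,0.52,0.96,0,0],[0,0,0,0.52,0.96,0,0]]]'

```text
clock: 1.7
ee_pos: [0.5505, -0.0253, 0.304]
orientation: [-3.125, -0.319, -0.003]
contact_force: [-0.6, 0.2, 0.2]
opening: 0.0003
```

Call:
servo_tool --moves '[[[0,0,0,0.52,0.96,0,0],[0,0,0,0.52,0.96,0,0],[0,0,0,0.52,0.96,0,0],[0,0,0,0.52,0.96,0,0],[0,0,0,0.52,0.96,0,0],[0,0,0,0.52,0.96,0,0],[0,0,0,0.52,0.96,0,0],[0,0,0,0.52,0.96,0,0]]]'

```text
clock: 2.37
ee_pos: [0.652, 0.1625, 0.3033]
orientation: [3.125, 0.317, -0.002]
contact_force: [-0.3, -0.2, 0.2]
opening: -0.0
```

Call:
servo_tool --moves '[[[0,0,0,0,0,-0.79,0],[0,0,0,0,0,-0.79,0],[0,0,0,0,0,-0.79,0],[0,0,0,0,0,-0.79,0],[0,0,0,0,0,-0.79,0],[0,0,0,0,0,-0.79,0],[0,0,0,0,0,-0.79,0]]]'

```text
clock: 2.95
ee_pos: [0.6531, 0.1617, 0.148]
orientation: [-3.126, -0.314, -0.003]
contact_force: [-0.3, 0.1, -0.4]
opening: -0.0
```

```bash
python3 - <<'E'
from h import *
s=robot.get_image("side"); st=robot.state(); p=st["ee_pos"]; print(p)
im=s["image"].copy()
print("tip px exp",proj(s,p-[0,0,.0726]),"front gap pts",[proj(s,q).round(1).tolist() for q in ([.6375,.159,.05],[.669,.163,.051])])
c=cv2.resize(im[170:280,240:400],None,fx=5,fy=5,interpolation=cv2.INTER_CUBIC); cv2.imwrite("pics/c2.png",c[:,:,::-1])
E
```

```text
[0.65349718 0.16203331 0.14865338]
tip px exp [269.99784304 233.95500481] front gap pts [[277.9, 242.6], [263.8, 241.5]]
```

View pics/c2.png

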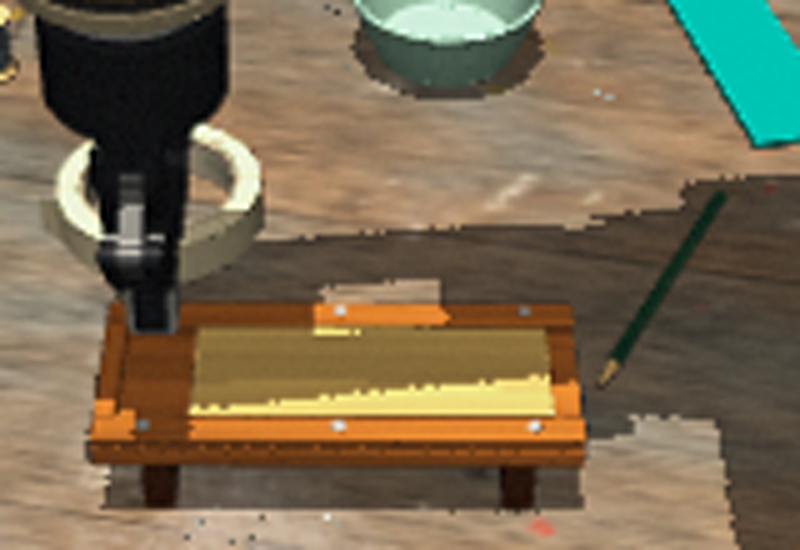

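The crop shows the closed fingertips over the bare floor, between the stop (about x=120) and the strip's rear edge (about x=190). The expected tip position matches. Descending.

Call:
servo_tool --moves '[[[0,0,0,0,0,-0.07,0],[0,0,0,0,0,-0.137,0],[0,0,0,0,0,-0.137,0],[0,0,0,0,0,-0.137,0],[0,0,0,0,0,-0.137,0]]]'

```text
clock: 3.42
ee_pos: [0.6522, 0.1625, 0.1187]
orientation: [-3.126, -0.316, 0.0]
contact_force: [0.1, -0.4, 0.1]
opening: -0.0002
```

No contact yet. Pushing along the rack's -x, 60 mm first.

Call:
servo_tool --moves '[[[0,0,0,-0.03,-0.006,0,0],[0,0,0,-0.06,-0.012,0,0],[0,0,0,-0.09,-0.018,0,0],[0,0,0,-0.12,-0.024,0,0],[0,0,0,-0.15,-0.03,0,0],[0,0,0,-0.18,-0.036,0,0],[0,0,0,-0.21,-0.042,0,0],[0,0,0,-0.24,-0.048,0,0],[0,0,0,-0.27,-0.055,0,0],[0,0,0,-0.294,-0.06,0,0]]]'

```text
clock: 4.25
ee_pos: [0.5925, 0.1502, 0.1185]
orientation: [3.126, 0.315, -0.001]
contact_force: [0.3, -0.1, 0.9]
opening: 0.0
```

```bash
python3 - <<'E'
from m import *
s=robot.get_image("side"); print(robot.state()["ee_pos"])
hs=cv2.cvtColor(s["image"],cv2.COLOR_RGB2HSV); w=np.zeros(hs.shape[:2],np.uint8); w[225:265,255:400]=255
m=cv2.inRange(hs,(20,70,50),(32,255,255))&w; c=big(m)
r=cv2.minAreaRect((poly(s,c,.050)*1000).astype(np.float32)); print(r,cv2.boxPoints(r).round(0).tolist())
c=cv2.resize(s["image"][170:280,260:420],None,fx=5,fy=5,interpolation=cv2.INTER_CUBIC); cv2.imwrite("pics/c3.png",c[:,:,::-1])
E
```

```text
[0.59174439 0.15009134 0.1183665 ]
((502.1314392089844, 133.87872314453125), (158.85833740234375, 57.659263610839844), 11.79706859588623) [[418.0, 146.0], [430.0, 89.0], [586.0, 122.0], [574.0, 178.0]]
```

View pics/c3.png

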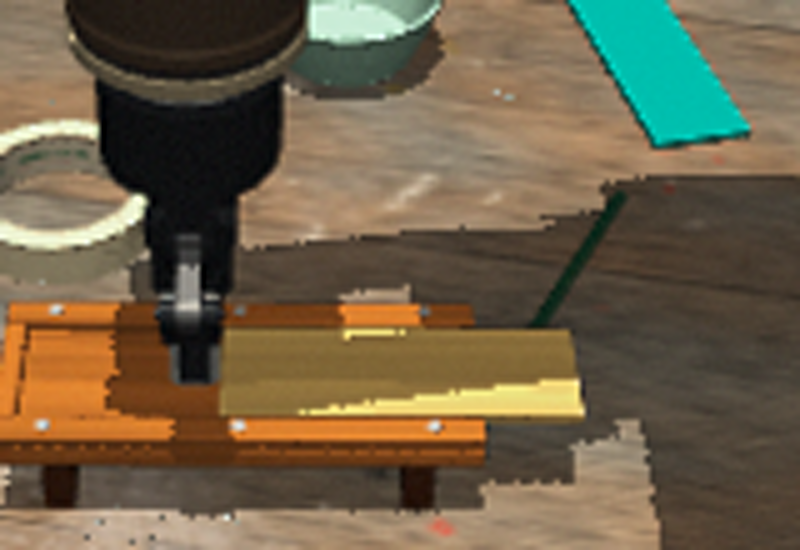

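The strip slid level to about 44 mm overhang (front end near crop x=580, rack edge near 485). Pushing 16 mm more, slowly, then backing off and rising.

Call:
servo_tool --moves '[[[0,0,0,-0.02,-0.004,0,0],[0,0,0,-0.04,-0.008,0,0],[0,0,0,-0.06,-0.012,0,0],[0,0,0,-0.078,-0.016,0,0],[0,0,0,-0.078,-0.016,0,0],[0,0,0,-0.06,-0.012,0,0],[0,0,0,-0.04,-0.008,0,0],[0,0,0,-0.04,-0.008,0,0]]]'

```text
clock: 4.97
ee_pos: [0.5867, 0.1491, 0.1187]
orientation: [-3.126, -0.315, -0.002]
contact_force: [0.2, -0.1, 0.2]
opening: 0.0
```

Call:
servo_tool --moves '[[[0,0,0,0,0,0.2,0],[0,0,0,0,0,0.4,0],[0,0,0,0,0,0.6,1],[0,0,0,0,0,0.6,1],[0,0,0,0,0,0.6,1]]]'

```text
clock: 5.38
ee_pos: [0.5868, 0.1492, 0.2411]
orientation: [-3.125, -0.315, -0.008]
contact_force: [-0.0, 0.0, -0.7]
opening: 0.0358
```

```bash
python3 - <<'E'
from m import *
print(robot.state()["ee_pos"])
s=robot.get_image("side")
hs=cv2.cvtColor(s["image"],cv2.COLOR_RGB2HSV); w=np.zeros(hs.shape[:2],np.uint8); w[225:265,255:400]=255
c=big(cv2.inRange(hs,(20,70,50),(32,255,255))&w)
r=cv2.minAreaRect((poly(s,c,.050)*1000).astype(np.float32)); print(r,cv2.boxPoints(r).round(0).tolist())
E
```

```text
[0.58681571 0.14915725 0.24111002]
((485.01318359375, 130.78030395507812), (158.6285858154297, 60.62920379638672), 8.504434585571289) [[402.0, 149.0], [411.0, 89.0], [568.0, 113.0], [559.0, 172.0]]
```

The strip now overhangs about 62 mm, with its centre near (0.486, 0.130), still inside the rack edge. Moving with open jaws over the overhanging end, 64 mm from the strip's centre.

Call:
servo_tool --moves '[[[0,0,0,-0.816,-0.163,0,1],[0,0,0,-0.816,-0.163,0,1],[0,0,0,-0.816,-0.163,0,1],[0,0,0,-0.816,-0.163,0,1],[0,0,0,-0.816,-0.163,-0.3,1],[0,0,0,-0.816,-0.163,-0.3,1],[0,0,0,-0.816,-0.163,-0.3,1],[0,0,0,-0.816,-0.163,-0.3,1]]]'

```text
clock: 6.1
ee_pos: [0.4213, 0.116, 0.1775]
orientation: [3.125, 0.315, -0.006]
contact_force: [0.5, -0.3, 0.0]
opening: 0.0853
```

```bash
python3 - <<'E'
from m import *
st=robot.state(); print(st["ee_pos"],st["orientation"],st["opening"])
s=robot.get_image("side")
c=cv2.resize(s["image"][150:280,260:420],None,fx=4.6,fy=4.6,interpolation=cv2.INTER_CUBIC); cv2.imwrite("pics/c4.png",c[:,:,::-1])
hs=cv2.cvtColor(s["image"],cv2.COLOR_RGB2HSV); w=np.zeros(hs.shape[:2],np.uint8); w[225:265,255:400]=255
c=big(cv2.inRange(hs,(20,70,50),(32,255,255))&w)
r=cv2.minAreaRect((poly(s,c,.050)*1000).astype(np.float32)); print(r,cv2.boxPoints(r).round(0).tolist())
E
```

```text
[0.42131821 0.11603509 0.17747233] [ 3.12535434  0.31525006 -0.00593604] 0.08530621594170641
((485.527099609375, 132.0809326171875), (160.38995361328125, 60.733192443847656), 11.949217796325684) [[401.0, 145.0], [413.0, 86.0], [570.0, 119.0], [558.0, 178.0]]
```

View pics/c4.png

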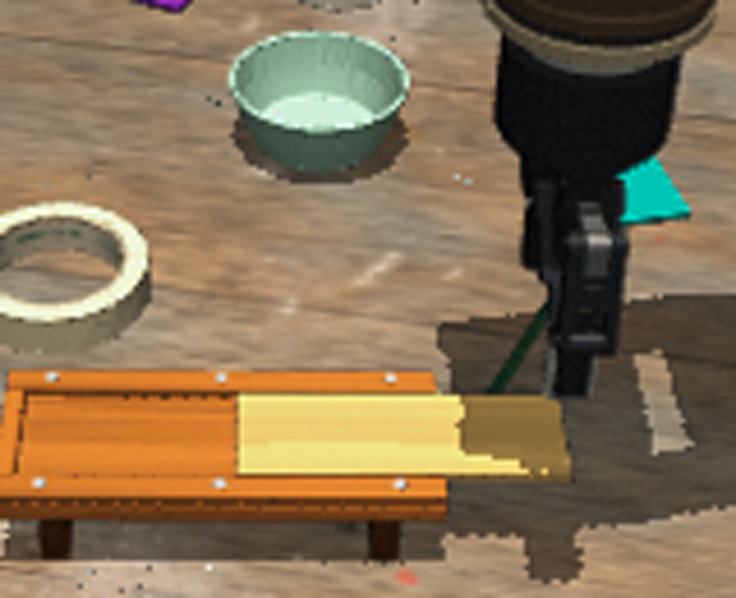

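The crop shows the open gripper above the overhanging end, with the strip lying level in the rack. Descending straight, then closing.

Call:
servo_tool --moves '[[[0,0,0,0,0,-0.1,1],[0,0,0,0,0,-0.2,1],[0,0,0,0,0,-0.3,1],[0,0,0,0,0,-0.4,1],[0,0,0,0,0,-0.4,1],[0,0,0,0,0,-0.4,1]]]'

```text
clock: 6.65
ee_pos: [0.4222, 0.1162, 0.0984]
orientation: [3.126, 0.315, -0.003]
contact_force: [-0.5, -0.7, 0.3]
opening: 0.0856
```

```bash
python3 - <<'E'
from m import *
st=robot.state(); print(st["ee_pos"],st["orientation"],st["contact_force"])
s=robot.get_image("side")
c=cv2.resize(s["image"][190:290,300:420],None,fx=6,fy=6,interpolation=cv2.INTER_CUBIC); cv2.imwrite("pics/c5.png",c[:,:,::-1])
E
```

```text
[0.4222404  0.11623943 0.09841163] [ 3.12554819e+00  3.15364537e-01 -2.86768723e-03] [-0.52565448 -0.74706146  0.32977414]
```

View pics/c5.png

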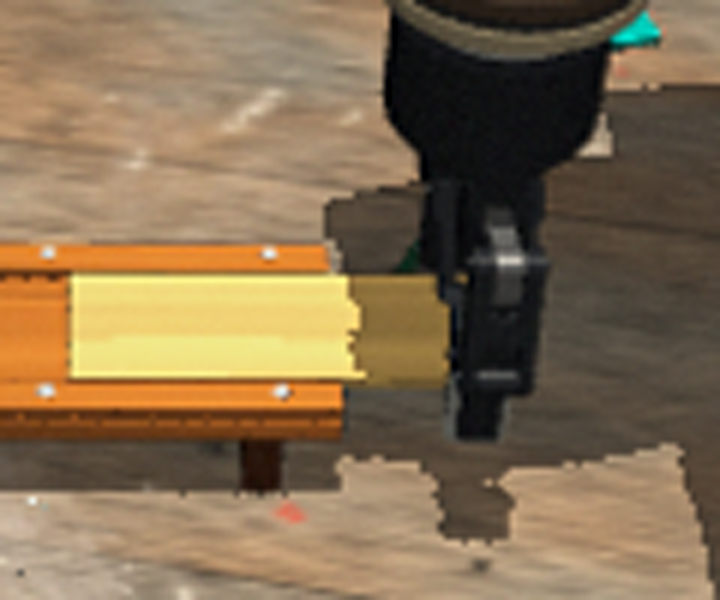

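The crop shows the tips straddling the overhanging end (pad columns about 450–505, strip end near 500) and clear of the rack edge. Closing.

Call:
servo_tool --moves '[[[0,0,0,0,0,0,0.6],[0,0,0,0,0,0,0.4],[0,0,0,0,0,0,0.3],[0,0,0,0,0,0,0.3],[0,0,0,0,0,0,0.3],[0,0,0,0,0,0,0.3]]]' --squeeze 70

```text
clock: 7.2
ee_pos: [0.4227, 0.1163, 0.0989]
orientation: [-3.126, -0.315, -0.002]
contact_force: [1.7, 0.0, 4.6]
opening: 0.054
```

Call:
servo_tool --moves '[[[0,0,0,0,0,0.01,0.3],[0,0,0,0,0,0.03,0.3],[0,0,0,0,0,0.06,0.3],[0,0,0,0,0,0.1,0.3],[0,0,0,0,0,0.15,0.3],[0,0,0,0,0,0.2,0.3],[0,0,0,0,0,0.25,0.3],[0,0,0,0,0,0.3,0.3],[0,0,0,0,0,0.3,0.3]]]'

```text
clock: 7.95
ee_pos: [0.4227, 0.1163, 0.1604]
orientation: [-3.125, -0.315, -0.004]
contact_force: [0.8, -0.4, -0.9]
opening: 0.0542
```

```bash
python3 - <<'E'
from m import *
st=robot.state(); print(st["ee_pos"],st["orientation"],st["contact_force"],st["wrist_torque"])
s=snap("side","x.png")
c=cv2.resize(s["image"][150:280,240:420],None,fx=4.4,fy=4.4,interpolation=cv2.INTER_CUBIC); cv2.imwrite("pics/c6.png",c[:,:,::-1])
E
```

```text
[0.42270819 0.11633979 0.16041378] [-3.12548588 -0.31533327 -0.00361667] [ 0.83732677 -0.40253689 -0.89934826] [-0.00030343  0.01811064  0.06769347]
```

View pics/c6.png

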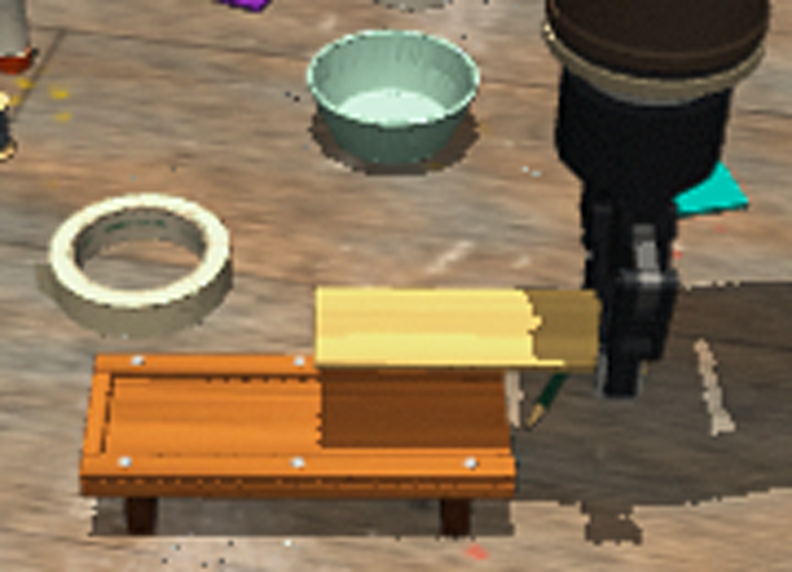

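The strip is gripped and looks level. Carrying it to the bowl; the TCP target is (0.511, -0.190), which keeps the fingers outside the rim.

Call:
servo_tool --moves '[[[0,0,0,0.02,-0.06,0,0.3],[0,0,0,0.05,-0.16,0,0.3],[0,0,0,0.08,-0.27,0,0.3],[0,0,0,0.11,-0.38,0,0.3],[0,0,0,0.14,-0.49,0,0.3],[0,0,0,0.17,-0.59,0,0.3],[0,0,0,0.2,-0.69,0,0.3],[0,0,0,0.22,-0.765,0,0.3]]]'

```text
clock: 8.67
ee_pos: [0.4663, -0.0382, 0.1581]
orientation: [-3.126, -0.315, 0.001]
contact_force: [-0.9, 0.3, -0.8]
opening: 0.0544
```

Call:
servo_tool --moves '[[[0,0,0,0.03,-0.1,0,0.3],[0,0,0,0.06,-0.2,0,0.3],[0,0,0,0.09,-0.3,0,0.3],[0,0,0,0.12,-0.4,0,0.3],[0,0,0,0.15,-0.5,0,0.3],[0,0,0,0.18,-0.6,0,0.3],[0,0,0,0.2,-0.69,0,0.3],[0,0,0,0.22,-0.74,0,0.3],[0,0,0,0.22,-0.765,0,0.3],[0,0,0,0.22,-0.765,0,0.3]]]'

```text
clock: 9.5
ee_pos: [0.5099, -0.1902, 0.1581]
orientation: [-3.126, -0.314, 0.001]
contact_force: [-1.1, 0.1, -0.4]
opening: 0.0541
```

```bash
python3 - <<'E'
from m import *
st=robot.state(); p=st["ee_pos"]; print(p,st["orientation"],st["opening"])
s=robot.get_image("side")
c=cv2.resize(s["image"][110:220,270:420],None,fx=5,fy=5,interpolation=cv2.INTER_CUBIC); cv2.imwrite("pics/c7.png",c[:,:,::-1])
a=np.radians(11.7); X=np.array([np.cos(a),np.sin(a),0]);Y=np.array([-X[1],X[0],0])
C=np.array([p[0]+.064,p[1]+.0137,.1115])
for n,q in [("rear near top",C+.08*X+.028*Y),("rear far top",C+.08*X-.028*Y),("rear near bot",C+.08*X+.028*Y-[0,0,.006])]: print(n,((proj(s,q)-[270,110])*5).round(0))
E
```

```text
[ 0.50994347 -0.19020508  0.15810553] [-3.12558765e+00 -3.13943631e-01  7.47954020e-04] 0.054061902350195486
rear near top [163. 207.]
rear far top [164. 154.]
rear near bot [163. 216.]
```

View pics/c7.png

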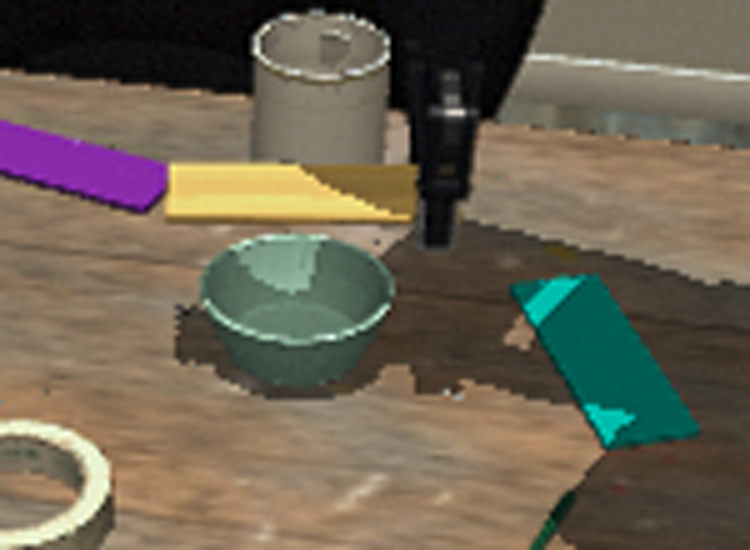

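The strip hovers level over the bowl, about 1° low at the rear. The fingers (about (437,245)) are outside the rim (right edge about 393). Lowering it.

Call:
servo_tool --moves '[[[0,0,0,0,0,-0.03,0.3],[0,0,0,0,0,-0.07,0.3],[0,0,0,0,0,-0.11,0.3],[0,0,0,0,0,-0.15,0.3],[0,0,0,0,0,-0.19,0.3],[0,0,0,0,0,-0.22,0.3],[0,0,0,0,0,-0.24,0.3],[0,0,0,0,0,-0.25,0.3],[0,0,0,0,0,-0.25,0.3]]]'

```text
clock: 10.3
ee_pos: [0.51, -0.1897, 0.108]
orientation: [-3.125, -0.315, 0.001]
contact_force: [-0.5, -0.1, -0.7]
opening: 0.0547
```

```bash
python3 - <<'E'
from m import *
st=robot.state(); p=st["ee_pos"]; print(p,st["contact_force"],st["opening"])
s=robot.get_image("side")
c=cv2.resize(s["image"][110:220,270:420],None,fx=5,fy=5,interpolation=cv2.INTER_CUBIC); cv2.imwrite("pics/c8.png",c[:,:,::-1])
E
```

```text
[ 0.50998197 -0.18971129  0.10798026] [-0.47506991 -0.09067369 -0.69297394] 0.05472191108290543
```

View pics/c8.png

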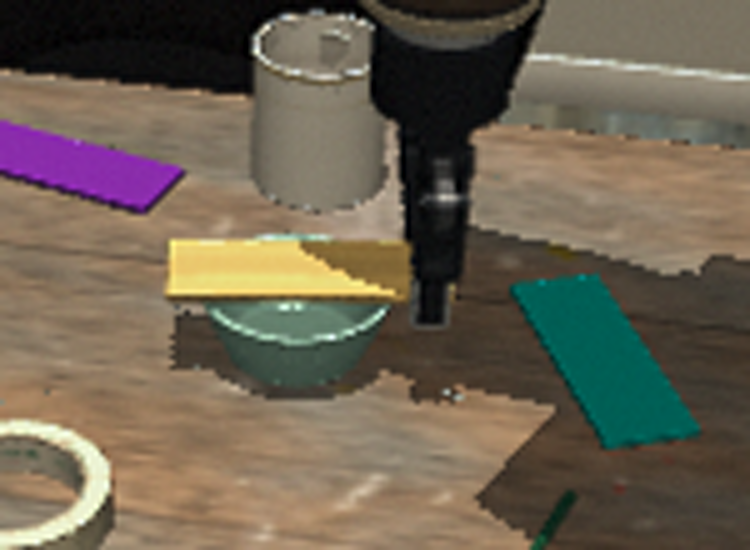

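The strip is centred over the bowl, about 7 mm above the rim, and the fingers are clear of it. Easing down.

Call:
servo_tool --moves '[[[0,0,0,0,0,-0.01,0.3],[0,0,0,0,0,-0.02,0.3],[0,0,0,0,0,-0.025,0.3],[0,0,0,0,0,-0.028,0.3],[0,0,0,0,0,-0.028,0.3]]]'

```text
clock: 10.77
ee_pos: [0.5101, -0.1897, 0.1029]
orientation: [-3.126, -0.315, 0.0]
contact_force: [-0.7, -0.7, -1.2]
opening: 0.0543
```

Call:
servo_tool --moves '[[[0,0,0,0,0,-0.003,0.3],[0,0,0,0,0,-0.006,0.3],[0,0,0,0,0,-0.006,0.3],[0,0,0,0,0,-0.006,0.3]]]'

```text
clock: 11.1
ee_pos: [0.5102, -0.1898, 0.1018]
orientation: [3.126, 0.315, 0.0]
contact_force: [-0.2, -0.7, 1.2]
opening: 0.0543
```

Force is starting to build. Going slightly further.

Call:
servo_tool --moves '[[[0,0,0,0,0,-0.003,0.3],[0,0,0,0,0,-0.005,0.3],[0,0,0,0,0,-0.005,0.3],[0,0,0,0,0,-0.005,0.3]]]'

```text
clock: 11.43
ee_pos: [0.51, -0.1898, 0.101]
orientation: [3.126, 0.315, -0.0]
contact_force: [-3.3, -1.4, 9.2]
opening: 0.0541
```

Contact is about 9 N, so the strip is seated. Releasing gradually, then rising straight up.

Call:
servo_tool --moves '[[[0,0,0,0,0,0,0.64],[0,0,0,0,0,0,0.68],[0,0,0,0,0,0,0.72],[0,0,0,0,0,0,0.78],[0,0,0,0,0,0,0.85],[0,0,0,0,0,0,0.9],[0,0,0,0,0,0,0.9]]]'

```text
clock: 12.02
ee_pos: [0.5101, -0.1897, 0.1006]
orientation: [-3.126, -0.315, 0.0]
contact_force: [-0.6, -0.5, 0.2]
opening: 0.0768
```

Call:
servo_tool --moves '[[[0,0,0,0,0,0.05,0.9],[0,0,0,0,0,0.1,0.9],[0,0,0,0,0,0.2,0.9],[0,0,0,0,0,0.3,0.9],[0,0,0,0,0,0.45,0.9],[0,0,0,0,0,0.6,0.9],[0,0,0,0,0,0.8,0.9],[0,0,0,0,0,0.8,0.9],[0,0,0,0,0,0.8,0.9]]]'

```text
clock: 12.77
ee_pos: [0.5112, -0.1902, 0.2642]
orientation: [3.123, 0.315, 0.008]
contact_force: [0.1, -0.9, -0.3]
opening: 0.0768
```

```bash
python3 - <<'E'
from m import *
st=robot.state(); p=st["ee_pos"]; print(p,st["contact_force"],st["opening"])
s=robot.get_image("side")
c=cv2.resize(s["image"][110:220,270:420],None,fx=5,fy=5,interpolation=cv2.INTER_CUBIC); cv2.imwrite("pics/c9.png",c[:,:,::-1])
hs=cv2.cvtColor(s["image"],cv2.COLOR_RGB2HSV); w=np.zeros(hs.shape[:2],np.uint8); w[140:195,290:370]=255
c=big(cv2.inRange(hs,(18,70,50),(32,255,255))&w); r=cv2.minAreaRect((poly(s,c,.052)*1000).astype(np.float32)); print("strip",r)
E
```

```text
[ 0.5111816  -0.19020617  0.26417493] [ 0.05547085 -0.94650503 -0.28913107] 0.07683294727706858
strip ((574.1259765625, -171.375244140625), (163.0200958251953, 66.04401397705078), 12.260095596313477)
```

View pics/c9.png

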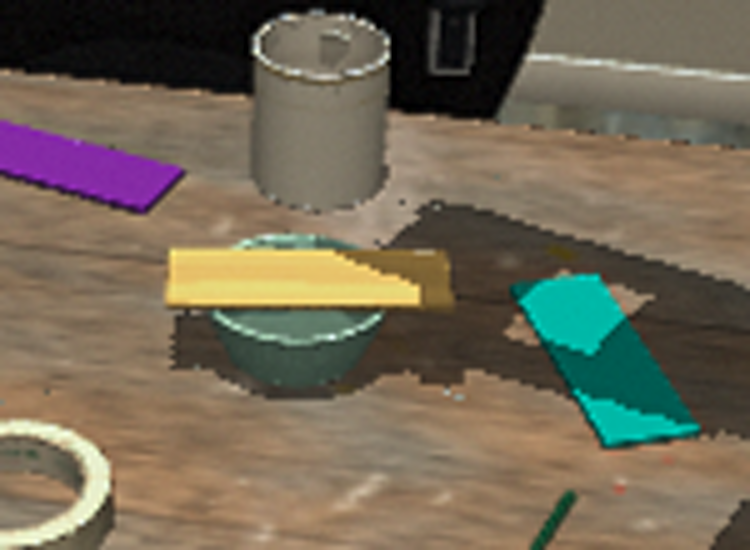

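The strip lies flat across the rim (crop x about 167–453), centred to within about 8 mm. The bowl is upright in its place, and the mug and pencil look undisturbed. Letting it settle, then handing in.

Call:
servo_tool --moves '[[[0,0,0,0,0,0,0.9],[0,0,0,0,0,0,0.9],[0,0,0,0,0,0,0.9],[0,0,0,0,0,0,0.9]]]'

```text
clock: 13.15
ee_pos: [0.5098, -0.1897, 0.2599]
orientation: [-3.125, -0.315, 0.002]
contact_force: [0.1, -0.4, 1.3]
opening: 0.0771
```

```bash
python3 -c "
from bench import robot
print(robot.state()['joint_velocities'].round(3)); print(robot.sign_off())"
```

```text
[ 0.001 -0.003 -0.003  0.001  0.001  0.001]
the job is handed in; nothing more can be done
None
```

The strip is resting flat across the rim of the bowl beside the rack, released, and the job is handed in at about 13 s. No verdict was reported.

I pushed the strip from behind with closed fingers to about 62 mm overhang, gripped the end by its long sides and lifted it level. I lowered it until it pressed on the rim with about 9 N, opened the jaws and rose clear.

- **Placement:** in the last side picture the strip looks level. Its centre measured about (0.574, -0.171), roughly 8 mm from the bowl centre I measured at the start, (0.581, -0.175).
- **Bowl:** it stands upright and looks to be where it was. I did not re-measure it.
- **Bystanders:** the mug, and the visible parts of the tape roll and pencil, look undisturbed in that picture. The jar was outside the last crop, but the arm never went near it.
- **Mismatches:**
  - While carried, the strip's rear end looked about 2 mm low (about 1°).
  - One side-view reading just after the push gave the strip's angle as 8.5°. The next gave 11.9°, which matches the rack's roughly 11.5°.

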